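Dispense one large ink cup at the tattoo station

TASK

Two ink-cup dispensers stand on the taped mat. On the wider one, push the black thumb tab all the way to its stop, towards the magazine, so that one cup comes out upright onto the landing, then let go of the tab at that end so that the spring snaps it back home by itself. Do not work the narrower dispenser, and leave the cup on the landing.

Things in the scene. Friction and masses are not known exactly. Their poses are not given: they have to be found in the camera images.
- wide_dispenser: Wider (70 mm) of two alike fixed cup dispensers. Origin: on the table under its magazine. x: the push direction, roughly away from the robot. Along x: grey slide housing -110 to -20 mm, top 36 mm high; magazine to +23 mm, top 80 mm; open landing to 76 mm, floor 8, rails 18 mm high, 41 mm apart. Thumb tab on the housing: x = -90 mm + slide travel, 12 long, 24 wide, 36 to 66 mm above the table.
- wide_slide (a joint): Slide of the wide dispenser, m: 0 = home, 0.050 = end stop, towards its x. A spring drives it home, 2.4 N at home to 5.4 N at the stop, plus about 2 N drag when pushed; let go, it is home in under 0.5 s. It shoves the cup out. Above 0.042 counts as fully pushed, below 0.004 as home. At the stop 11 mm stay free between tab and magazine.
- cup_center (a point): Centre of the white plastic cup (36 mm wide, 20 mm high, z its upright axis), loose, hidden under the wide dispenser's magazine at first: x = y = 0, 18 mm high in that dispenser's frame. A full push leaves it near x = 50 mm on the landing.
- narrow_tab (a point): Top centre, 66 mm high, of the 12 x 24 x 30 mm thumb tab of the narrower (42 mm) dispenser, to be left alone; x points to its magazine, 90 mm ahead. Bottles up to 160 mm high stand at least 80 mm to the outer side of either tab.
Not all that is in view belongs to the job. What is shaped like the wide_dispenser but green or orange is not meant.

How it is judged:
By the outcome, as a careful person would: the job done as asked, in the order asked, and still so for the second after the job is handed in, with the robot touching nothing.
It also fails if it takes over 26 s, if anything falls off the work surface, if the arm or the gripper's body presses on something with over 40 N, if the wrist force passes 120 N, or if a joint passes its speed limit or range.

ROBOT

A 6-joint arm with a two-finger parallel gripper is mounted at the origin on the work surface. World frame = base frame: x ahead of the robot, y to its left, z up, the work surface at z = 0. Lengths are in mm, angles in rad, forces in N, time in s.
With the tool pointing down it reaches from about 150 to 775 mm from the base axis. Payload 6.1 kg.
Tool frame: the origin (TCP) lies where the fingers leave the gripper's body, on its centre line; the fingertips stand 73 mm ahead of it and the grasp point (between the pads) lies 54 mm ahead of it; y points along the fingers, z is the direction in which the jaws open and shut, and the axes are right-handed (so a half turn about y gives the same grasp; the last joint's range is limited). The gripper opens to 85 mm and grips with 20 to 120 N. Pads are 22 mm wide; open, the fingers measure 114 mm over their backs; the gripper's body (76 mm by 85 mm) begins 54 mm behind the grasp point. The pads swing forward as they close: fully open they stand 13 mm farther back than shut.
Start: joints at [1.105, 0.126, -0.04, 1.405, 0, 1.571], TCP at [235.789, 469.055, 303.895] pointing down, gripper open.
Joint ranges: [-2.72, 2.72], [-0.95, 1.95], [-1.27, 1.35], [-1.78, 2.02], [-1.46, 1.47], [-3.14, 3.14]. Speed limits (rad/s): [2.39, 2.39, 3.01, 3.14, 3.14, 3.14].

INTERFACE

Orientations are given as a unit quaternion [x, y, z, w].
In Python, from workcell import r, hand, inverse_kinematics, vision, job gives the robot as it stands. Calls block until the motion is done:
- r.move_ptp(position, orientation): joint-space move of the TCP to a pose.
- r.servo_line(position, velocity=150, rotation=None, until_force=None): straight line of the TCP; rotation=None keeps the orientation; velocity is the mean speed in mm/s. With until_force (N) it stops when the force on the tool has changed by that much, and returns True; else False.
- r.goto_joints(angles): joint-space move.
- hand.gripper_to(opening): opening from 0.0 (shut) to 1.0 (fully open); the grip force is fixed at half the most; returns when the fingers have stopped.
- r.wait(seconds).
- inverse_kinematics(position, orientation): joint angles nearest the present ones, or None.
- r.sense(): the state.
- vision.capture(name): name is "side" or "top"; returns a dict with "image" (400x640x3 uint8, red, green, blue), "fx", "fy", "cx", "cy" (pixels), "k1" (the pictures are not rectified: a ray, as slopes to the right and down, at radius r is drawn at 1 + k1 r^2 times it, then the intrinsics apply), "origin" and "attitude" of the camera in the world. Camera axes: x right, y down, z forward; pixel columns grow to the right and rows downward; lengths in mm; the calibration is good to about 2 mm. A picture is of the moment at which its call begins. There is no depth.
A pose or a line that the arm cannot do raises r.Unreachable and nothing moves.
- job.close_job(): hands the job in, once; it reports no verdict.
The state is a dict: "clock": time; "joint_positions": joint angles; "qvel": joint speeds; "joint_efforts": joint torques, N m; "position": TCP position; "orientation": TCP orientation; "force": force on the tool from outside, world axes, zero at the start; "ft_torque": the same for the moment, N m; "finger_gap": opening from 0.0 (shut) to 1.0 (fully open).
Only numpy, scipy, OpenCV 4.12 (cv2) and the standard library are available. Lean on these libraries where they do the work, as an engineer would, in place of code of your own. Each camera call takes 0.05 s, during which the arm holds its last target.

## Working session

There is one attempt and no reset: what is moved stays moved. The work goes in short steps, each a Python script; the robot and the scene stay as the last script left them, time stands still between calls to the robot, and variables do not carry over. Pictures are saved under pics/ and viewed, and the job is handed in when it is done.

```bash
mkdir -p pics; python3 - <<'E'
from workcell import r,hand,vision
import cv2,pickle
for n in("side","top"):
    c=vision.capture(n); pickle.dump(c,open(n+".pkl","wb"))
    cv2.imwrite(f"pics/{n}0.png",c["image"][:,:,::-1])
    print({k:v for k,v in c.items() if k!="image"})
s=r.sense();print(s)
E
```

```text
{'fx': 366.88781839143894, 'fy': 366.88781839143894, 'cx': 323.90301125139683, 'cy': 197.32229884158153, 'k1': -0.05698225665634973, 'origin': array([ 267.11769105, -677.73546402,  806.56691421]), 'attitude': array([ 0.91608284, -0.12111411,  0.04027954, -0.38013307])}
{'fx': 482.34685706180176, 'fy': 482.34685706180176, 'cx': 315.6417961058187, 'cy': 199.54682119644653, 'k1': -0.12359876877682889, 'origin': array([ 363.67297058,   64.40390889, 1217.42864057]), 'attitude': array([-0.69964542,  0.71424464, -0.01488045,  0.01137788])}
{'clock': 0.1, 'joint_positions': array([ 1.10498039e+00,  1.26314484e-01, -4.04864471e-02,  1.40537840e+00,
       -3.19401349e-06,  1.57080604e+00]), 'qvel': array([ 0.00014416, -0.00188459,  0.00082118, -0.00039235,  0.00127877,
        0.00199071]), 'joint_efforts': array([-5.10290047e-04, -4.36901879e+01,  3.53605950e+01,  1.36576363e-02,
        1.19685419e-04,  1.18875056e-05]), 'position': array([235.69292624, 468.84000333, 303.21839781]), 'orientation': array([ 0.68848949, -0.16332092,  0.16309741, -0.68753744]), 'force': array([-0.25909703,  0.75393038,  0.44047538]), 'ft_torque': array([0.00155857, 0.05182627, 0.00271358]), 'finger_gap': 1.0005957045976355}
```

View pics/top0.png

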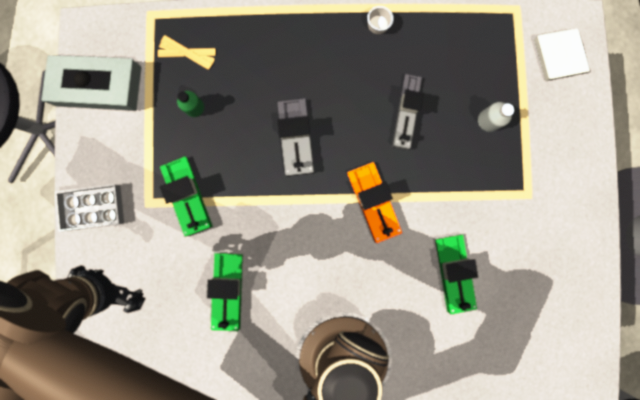

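View pics/side0.png

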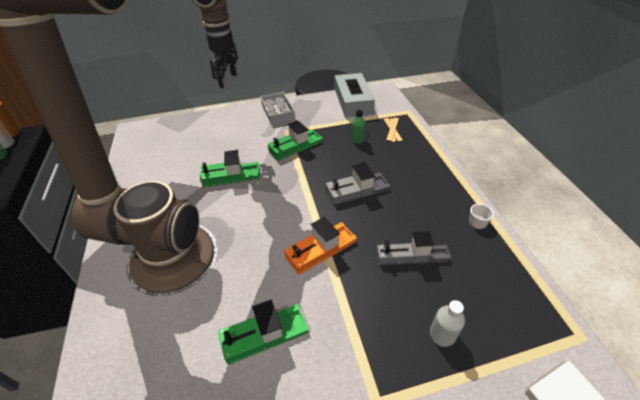

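The top view shows the two grey dispensers on the mat: the wide one near (295,137), the narrow one near (408,112). I'll enlarge both.

```bash
cat > h.py <<'E'
import numpy as np,pickle,cv2
from scipy.spatial.transform import Rotation as R
def ray(c,u,v):
    K=np.array([[c["fx"],0,c["cx"]],[0,c["fy"],c["cy"]],[0,0,1]])
    p=cv2.undistortPoints(np.array([[[u,v]]],float),K,np.array([c["k1"],0,0,0]),None,None)[0,0]
    return R.from_quat(c["attitude"]).apply([p[0],p[1],1])
def at(c,u,v,z):
    d=ray(c,u,v);o=c["origin"];return o+d*(z-o[2])/d[2]
def proj(c,P):
    q=R.from_quat(c["attitude"]).inv().apply(np.atleast_2d(P)-c["origin"]);s=q[:,:2]/q[:,2:]
    s=s*(1+c["k1"]*(s**2).sum(1,keepdims=True));return s*c["fx"]+[c["cx"],c["cy"]]
def crop(c,x0,y0,w,h,k,f):
    im=c["image"][y0:y0+h,x0:x0+w,::-1];cv2.imwrite(f,cv2.resize(im,None,fx=k,fy=k,interpolation=cv2.INTER_CUBIC))
def load(n):return pickle.load(open(n+".pkl","rb"))
E
python3 - <<'E'
from h import *
crop(load("top"),260,85,80,100,6,"pics/t1.png")
crop(load("side"),315,155,85,60,9,"pics/s1.png")
E
```

```text
(no output)
```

View pics/t1.png

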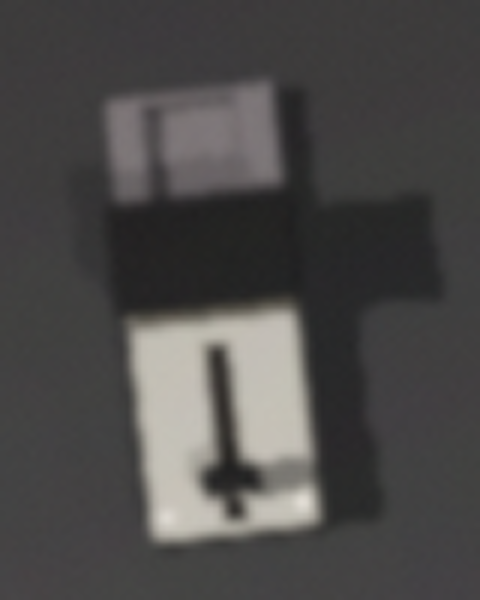

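View pics/s1.png

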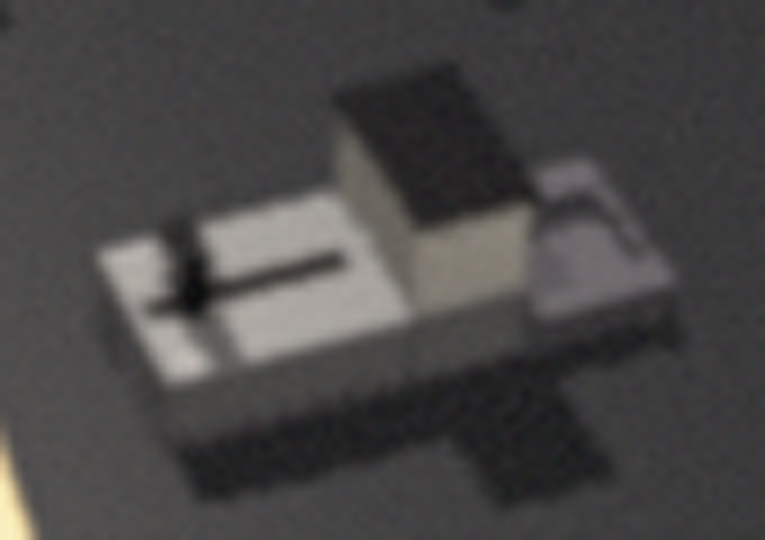

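Top crop: housing near corners (285,175.5) and (313.5,172), landing far corners about (277.5,101.5) and (305.5,98). Side crop: the housing, magazine and landing corners are all readable. I'll fit the pose to both views.

```bash
cat > fit.py <<'E'
from h import *
from scipy.optimize import least_squares
T=load("top");S=load("side")
top=[((-110,35,36),152,543),((-110,-35,36),322,522),((76,35,18),107,100),((76,-35,18),274,80)]
side=[((-110,35,36),98,250),((-110,-35,36),170,383),((76,-35,18),675,280),((76,35,18),590,155)]
mt=[((-20,1,80),127,316),((-20,-1,80),300,303),((23,1,80),107,207),((23,-1,80),298,187)]
ms=[((-20,1,80),335,95),((-20,-1,80),415,225),((23,-1,80),535,205),((23,1,80),455,62)]
def pr(p):
    out=[];c,s=np.cos(p[2]),np.sin(p[2])
    for cam,L,x0,y0,k,m in((T,top,260,85,6,0),(S,side,315,155,9,0),(T,mt,260,85,6,1),(S,ms,315,155,9,1)):
        P=np.array([l[0] for l in L],float)
        if m:P[:,1]*=p[3]
        W=np.c_[p[0]+c*P[:,0]-s*P[:,1],p[1]+s*P[:,0]+c*P[:,1],P[:,2]]
        if cam is S: W=W+[p[4],p[5],0]
        q=np.array([[x0+(l[1]+.5)/k-.5,y0+(l[2]+.5)/k-.5] for l in L])
        out.append(proj(cam,W)-q)
    return out
o=least_squares(lambda p:np.r_[np.concatenate(pr(p)).ravel(),.1*p[4],.1*p[5]],[500,100,0,35,0,0],loss="soft_l1")
print(o.x);[print(np.round(a,1).tolist()) for a in pr(o.x)]
a=at(T,260+238/6-.5,85+480/6-.5,66);p=o.x
c,s=np.cos(p[2]),np.sin(p[2]);d=a[:2]-p[:2];print("tabtop in frame",c*d[0]+s*d[1],-s*d[0]+c*d[1],a)
# narrow tab, rough
print("narrow tab",at(T,405,138,66)); print("bottle green base",at(T,192,105,0), "bottle white",at(T,490,122,0))
E
python3 fit.py
python3 -c "
from h import *
crop(load('top'),375,60,80,100,6,'pics/t2.png')"
```

```text
[ 5.81130946e+02  1.06595562e+02  8.68962179e-02  3.61315602e+01
 -8.61224318e-01  3.02825594e-01]
[[0.2, 0.3], [0.2, 0.7], [0.5, 1.7], [0.3, 2.0]]
[[-0.4, 0.0], [-0.4, 0.2], [-0.7, 0.9], [-1.1, 0.9]]
[[-1.1, -1.0], [0.2, -2.0], [0.4, -0.5], [-1.3, -0.4]]
[[0.5, -0.6], [1.2, -0.2], [1.1, -1.4], [0.0, -0.1]]
tabtop in frame -90.46605213143819 -2.76137225387893 [491.24588207  95.99334042  66.        ]
narrow tab [ 550.81965004 -160.82502321   66.        ]
bottle green base [659.01555094 371.23247823   0.        ] bottle white [ 601.08259836 -399.15369826    0.        ]
```

View pics/t2.png

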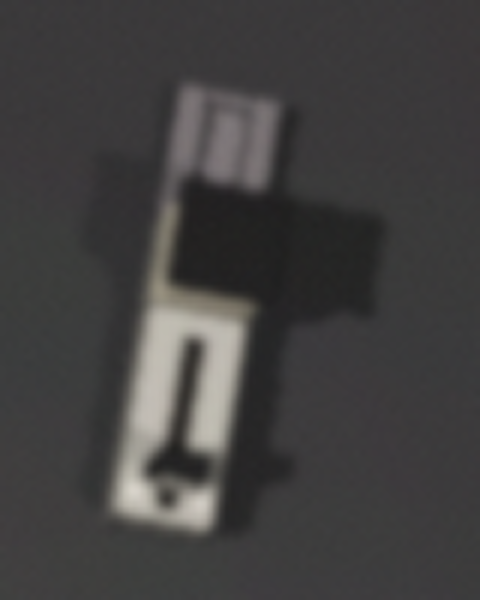

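The fit is consistent: wide dispenser origin about (581,107), yaw 0.087 rad, tab at x≈-90 as specified. Next: shut the gripper and go to a standoff behind the tab, with the jaw axis across the push and the tip at z≈50.

```bash
cat > g.py <<'E'
from h import *
X0=np.array([581.1,106.6]);yaw=0.087
def W(x,y,z):
    c,s=np.cos(yaw),np.sin(yaw);return [X0[0]+c*x-s*y,X0[1]+s*x+c*y,z]
def ori(flip):
    y=np.array([0,0,-1.]);z=np.array([-np.sin(yaw),np.cos(yaw),0])*flip
    return R.from_matrix(np.c_[np.cross(y,z),y,z]).as_quat()
E
python3 - <<'E'
from workcell import r,hand,inverse_kinematics,vision
from g import *
q={f:inverse_kinematics(W(-132,-1,260),ori(f)) for f in(1,-1)};print(q)
f=min(q,key=lambda f:abs(q[f][5]) if q[f] is not None else 9)
print(f); open("flip","w").write(str(f))
hand.gripper_to(0.0)
r.move_ptp(W(-132,-1,260),ori(f))
r.servo_line(W(-132,-1,123),velocity=150)
s=r.sense();print(s["clock"],s["position"],W(-132,-1,123),s["force"],s["finger_gap"])
for n in("side","top"):
    c=vision.capture(n);pickle.dump(c,open(n+"1.pkl","wb"))
crop(load("side1"),290,90,120,110,6,"pics/s2.png")
crop(load("top1"),240,75,100,120,5,"pics/t3.png")
E
```

```text
{1: array([ 0.20635353,  0.00592799, -0.26451173,  1.30035661,  0.        ,
        0.11935353]), -1: array([ 0.20635353,  0.00592799, -0.26451173,  1.30035661,  0.        ,
       -3.02223912])}
1
3.5333 [450.19922256  94.37898886 123.79049428] [np.float64(449.6861292768295), np.float64(94.13426369788661), 123] [1.20903886 0.75467239 0.65758061] 0.00034305009315972355
```

View pics/s2.png

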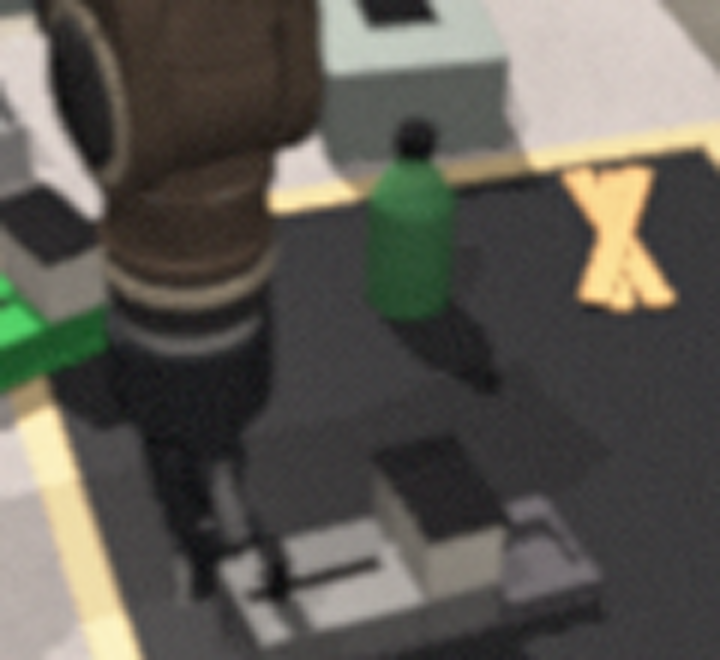

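View pics/t3.png

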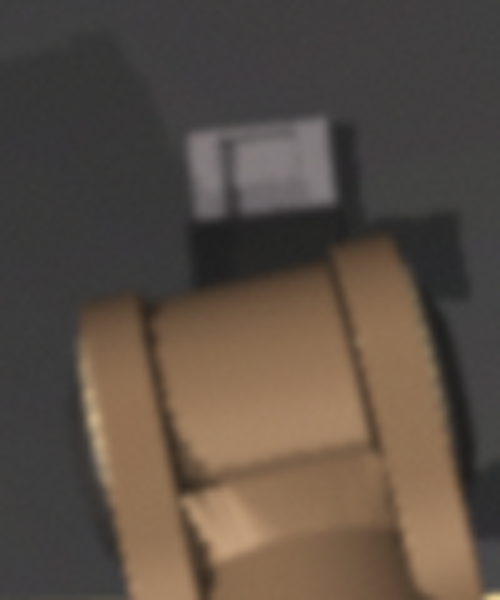

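The shut fingertips are just behind the tab, at side crop (195,595), with the tab at (275,575). They are in line with it and clear of the housing, so I'll push until the stop.

```bash
python3 - <<'E'
from workcell import r,hand,vision
from g import *
def fx():
    s=r.sense();d=np.array(s["position"])[:2]-X0;return np.round([s["clock"],np.cos(yaw)*d[0]+np.sin(yaw)*d[1],s["position"][2],*s["force"]],1)
print(fx())
print(r.servo_line(W(-114,-1,123),velocity=60,until_force=14),fx())
print(r.servo_line(W(-85,-1,123),velocity=50,until_force=14),fx())
print(r.servo_line(W(-40,-1,123),velocity=40,until_force=14),fx())
for n in("side","top"):
    c=vision.capture(n);pickle.dump(c,open(n+"2.pkl","wb"))
print(fx())
crop(load("side2"),290,90,120,110,6,"pics/s3.png")
crop(load("top2"),240,75,100,120,5,"pics/t4.png")
E
```

```text
[   3.6 -131.3  124.    -0.2   -1.     0.4]
False [   4.1 -113.7  122.9   -1.2    0.8   -0.9]
False [  4.8 -85.  122.9  -3.6   0.4   1.4]
True [  5.6 -56.2 122.   -6.    0.8   3. ]
[  5.7 -56.3 121.9  -4.9   0.3   4. ]
```

View pics/s3.png

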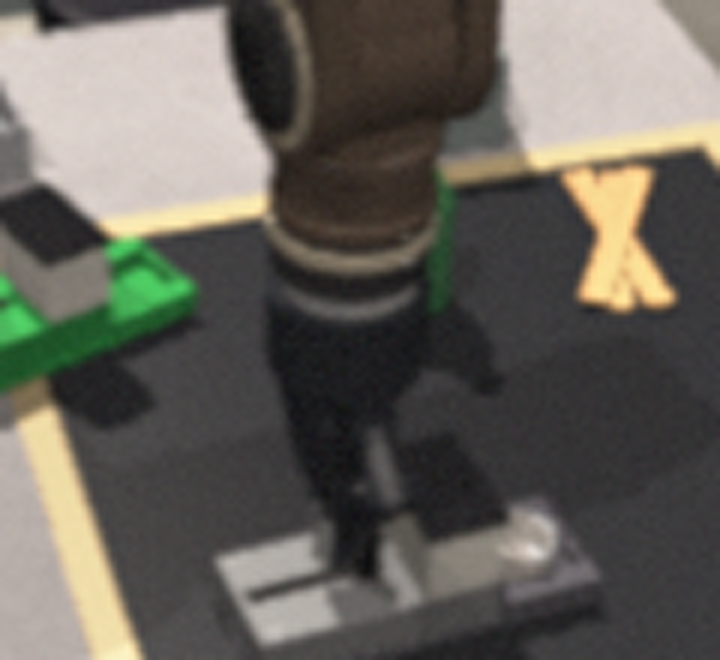

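View pics/t4.png

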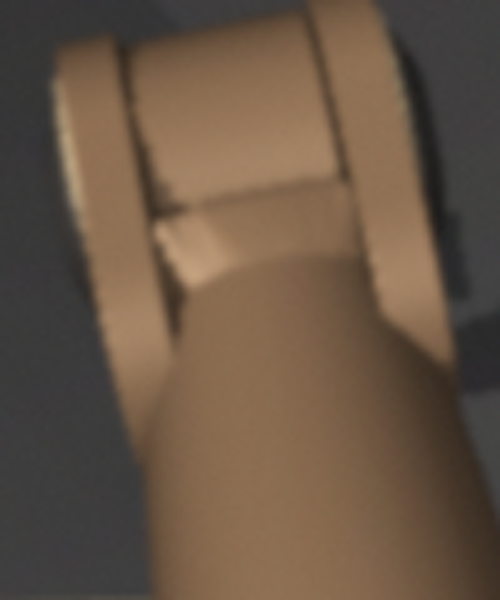

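The cup is out on the landing at crop (530,535). TCP x is -56, against an expected -57 at the stop. I'll confirm with a small extra push, then lift straight off for a clean release.

```bash
python3 - <<'E'
from workcell import r,hand,vision
from g import *
def fx():
    s=r.sense();d=np.array(s["position"])[:2]-X0;return np.round([s["clock"],np.cos(yaw)*d[0]+np.sin(yaw)*d[1],s["position"][2],*s["force"]],1)
print(fx())
print(r.servo_line(W(-49,-1,122),velocity=25,until_force=14),fx())
s=r.sense();p=np.array(s["position"])
r.servo_line(p+[0,0,70],velocity=250);print(fx())
r.servo_line(p+[0,0,160],velocity=250)
r.move_ptp(W(-260,-1,285),ori(1))
r.wait(.3);print(fx())
for n in("side","top"):
    c=vision.capture(n);pickle.dump(c,open(n+"3.pkl","wb"))
crop(load("side3"),290,90,120,110,6,"pics/s4.png")
crop(load("top3"),240,75,100,120,5,"pics/t5.png")
E
```

```text
[  5.7 -56.3 121.9  -4.9   0.3   4. ]
True [ 6.000e+00 -5.580e+01  1.213e+02 -4.600e+00 -1.000e-01  3.600e+00]
[  6.4 -54.4 192.6   0.5   0.7  -0.3]
[   8.  -259.2  284.7   -0.3   -0.    -1.3]
```

View pics/s4.png

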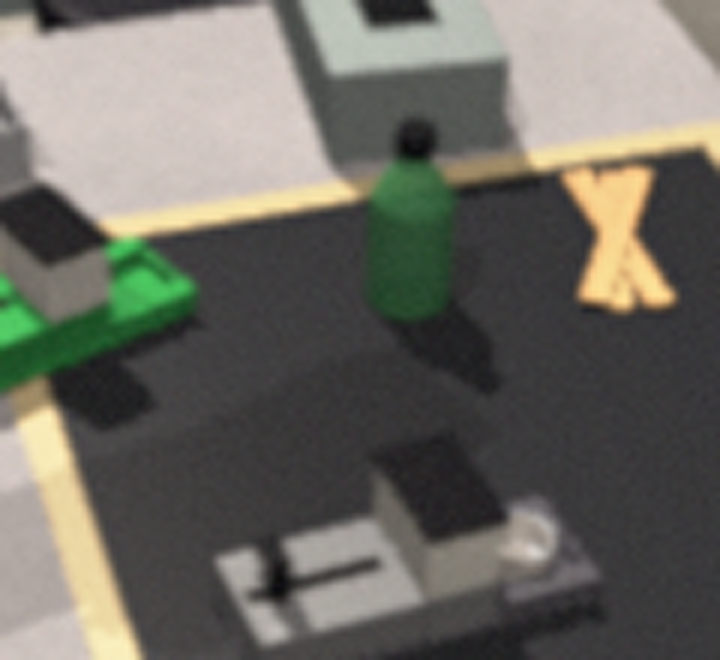

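View pics/t5.png

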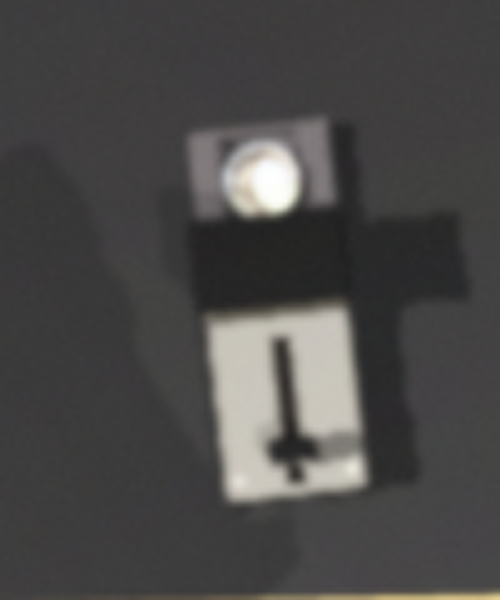

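Tab home at top crop (292,450), the same place as before. The cup shows as an upright circle on the landing at (262,178). I'll check its position and hand in.

```bash
python3 - <<'E'
from workcell import r,job
from g import *
c=load("top3")
for n,u,v,z in(("cup",262,178,28),("tab",292,450,66)):
    a=at(c,240+u/5-.4,75+v/5-.4,z)[:2]-X0;print(n,np.cos(yaw)*a[0]+np.sin(yaw)*a[1],-np.sin(yaw)*a[0]+np.cos(yaw)*a[1])
job.close_job();print(r.sense()["clock"])
E
```

```text
cup 51.31927399813999 1.364074708232466
tab -90.37425821324673 0.04682569585226659
the job is handed in; nothing more can be done
the job is handed in; nothing more can be done
```

I pushed the wide dispenser's tab to its stop with the shut fingertips, then lifted straight up so the spring took it home by itself. The job is handed in. The clock stood at about 8 s at the last reading before that, well under the 26 s limit.

- **Full push:** the tool stopped at x ≈ -56 mm in the dispenser's frame, where about -57 mm was expected for the end stop. A second, gentler push hit the force limit after 0.5 mm.
- **Cup:** the final pictures show it upright on the landing at x ≈ 51 mm, y ≈ 1 mm. About 50 mm was expected.
- **Tab:** it measured x ≈ -90 mm at the end, which is its home position.
- **Not touched:** I did not go near the narrower dispenser. The arm was clear of everything when I handed in.

One fit disagreed slightly: the two-camera pose fit left up to 2 pixels of error (about 5 mm) at some corners. The contact and stop positions came out within about 1 mm of what was expected.

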